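# Shut the cold frame up for the night

### The job

Shut the cold frame up for the night. First, with the glass lid still propped open, reach in under it and slide the vent shutter (the slide on the box with the row of slots) all the way left to its end stop, leaving the water box's slide as it is; then lower the lid gently until it lies shut on the frame, and last slide the bolt on its front rail left to its end stop. Do not disturb the pots and other things around.

Things in the scene. Friction and masses are not known exactly. Their poses are not given: they have to be found in the camera images.
- frame: the fixed wooden cold frame, an open box 240 mm deep (its x axis, pointing away from the robot), 420 mm wide (its y axis, to the left), 95 mm high to the rim; walls 14 mm, floor 8 mm thick. Origin at the centre of its underside on the pavers. Lid hinged on the back (+x) rim; vent box and water box stand along the back wall inside.
- vent (a joint): slide of the vent shutter, m: 0 to 0.080; grows towards the frame's +y (left). At 0.080, its end stop, the steel shutter plate covers the row of slots. Starts somewhere in the first third; stays where it is left, friction about 2.5 N.
- vent_grip (a point): centre of the shutter's grip: an upright grey plastic fin, 14 mm along the frame's y, 26 mm along its x, 40 mm high (20 mm above and below this point), on the steel shutter plate. It is under the propped glass, 115 mm in front of the hinge line: reach it from the robot's side with the fingers leaning, pointing forwards and down 30 to 40 degrees from vertical. 40 mm is free on each side along y.
- vent_box: fixed grey plastic box in the frame against its back wall, 135 mm (x) by 175 mm (y) by 37 mm high, told by its row of six dark slots and finned hood; its shutter plate with the fin slides on its top. Origin at the centre of its underside, axes as the frame's.
- water_box: fixed grey plastic box of the same size beside the vent box (either order), told by a round hole and a round cap on top; its filler plate has a mushroom knob. Origin at the centre of its underside.
- filler (a joint): slide of the water box's filler plate, m, 0 to 0.080, towards the frame's +y; to be left as it is
- filler_grip (a point): middle of the filler slide's grip: a round mushroom knob (24 mm cap, 40 mm high) on a like steel plate; the water box has one round hole and a round cap instead of slots. To be left as it is.
- lid (a joint): hinge of the glass lid, rad: 0 = lying shut on the rim, 0.95 to 1.05 at the start (propped open, free edge up towards the robot). A friction stay holds it at any angle (it opens no further than 1.06); lowering it takes about 2 to 6 N pushed down on the handle bar.
- lid_hinge (a point): middle of the lid's hinge line, on the frame's back rim, 95 mm above the pavers; the hinge runs along the frame's y axis. The lid is an aluminium-framed glass pane 14 mm thick, 420 mm wide, reaching 245 mm from the hinge, with a steel curved stay on its left side.
- lid_handle (a point): middle of the lid's handle: a round steel bar 12 mm thick, 120 mm long along the frame's y, standing 30 mm clear of the lid's free edge, 275 mm from the hinge line and 7 mm above it when shut (axis then 102 mm above the pavers). It can be pushed down from above with closed fingers, following the arc.
- bolt (a joint): slide of the lid's bolt, m: 0 to 0.040, grows towards the frame's +y (left); 0.040 is its end stop, bolt home in the keeper on the frame's left side. Starts at 0 to 0.010; stays where it is left, friction about 2 N.
- bolt_grip (a point): centre of the bolt's grip: an upright steel block on the top of the lid's front rail, 14 mm along y, 20 mm along x, 34 mm high (17 mm above and below this point; with the lid shut the rail's top is 109 mm and this point 130 mm above the pavers), 222 mm from the hinge line, left of the handle
- planter_stack: stack of nested round green plastic planters, 110 mm wide, 130 mm high, standing beside the frame; origin at the centre of its underside; bystander
- planter: single round green plastic planter, 90 mm wide, 80 mm high, standing beside the frame; origin at the centre of its underside; bystander
- mister: stainless steel mister bottle with brass pump head, 68 mm wide, 173 mm high, standing beside the frame; origin at the centre of its underside; bystander
- saucer: white ceramic saucer, 120 mm wide, 18 mm high; origin at the centre of its underside; bystander
- stakes: bundle of bamboo stakes lying on the pavers, 300 mm long (its x axis), 28 mm wide, 18 mm high; origin at the centre of its underside; bystander
- pot_a: small green plastic pot, 52 mm wide, 45 mm high, standing on the frame's floor in its front half; origin at the centre of its underside; bystander
- pot_b: second small green plastic pot like pot_a, also on the frame's floor in its front half; origin at the centre of its underside; bystander

How it is judged:
On the way, in this order (a step that is already met when the one before it is completed fails the run):
1. vent shutter at its end stop with the lid still propped open (value of joint vent above 0.076 m and value of joint lid above 0.8 rad), for 0.2 s.
2. lid lowered shut, bolt not yet shot (value of joint lid below 0.03 rad and value of joint bolt below 0.03 m), for 0.2 s.
3. bolt slid to its end stop with the lid shut (value of joint bolt above 0.0365 m and value of joint lid below 0.03 rad), for 0.2 s.
At the end, for the whole second after the job is handed in: vent shutter within 4 mm of its end stop, lid shut to within 0.03 rad, bolt within 3.5 mm of its end stop, the filler slide within 6 mm and every bystander within 40 mm of where it began (all of step 3 and value of joint vent above 0.076 m and distance of filler_grip from where it was at the start of the episode below 0.006 m and distance of each of planter_stack, planter, mister, saucer, stakes, pot_a, pot_b from where it was at the start of the episode below 0.04 m); the robot touches nothing.
It fails at once if the water box's filler slide is moved by more than 6 mm (distance of filler_grip from where it was at the start of the episode above 0.006 m).
It fails at once if the lid is slammed (closes faster than 1.6 rad/s) (velocity of joint lid below -1.6 rad/s).
It fails at once if a bystander is shoved more than 40 mm (distance of any of planter_stack, planter, mister, saucer, stakes, pot_a, pot_b from where it was at the start of the episode above 0.04 m).
It fails at once if a bystander is knocked over (angle between any of planter_stack, planter, mister, saucer, pot_a, pot_b's own z axis and vertical above 0.5 rad).
It also fails if it takes over 64 s, if anything falls off the work surface, if the arm or the gripper's body presses on something with over 40 N, if the wrist force passes 120 N, or if a joint passes its speed limit or range.

### The arm

A 6-joint arm with a two-finger parallel gripper is mounted at the origin on the work surface. World frame = base frame: x ahead of the robot, y to its left, z up, the work surface at z = 0. Lengths are in m, angles in rad, forces in N, time in s.
With the tool pointing down it reaches from about 0.35 to 0.975 m from the base axis. Payload 4.9 kg.
Tool frame: the origin (TCP) lies at the very end of the fingers, on their centre line; the grasp point (between the pads) lies 19 mm behind it (ctrl.grip_point_offset is the distance from the TCP to the grasp point, in m); z points along the fingers, y is the line along which they close (so a half turn about z gives the same grasp; the last joint's range is limited). The gripper opens to 85 mm and grips with 20 to 120 N. Pads are 22 mm wide; open, the fingers measure 114 mm over their backs; the gripper's body (76 mm by 85 mm) begins 54 mm behind the grasp point. The pads swing forward as they close: fully open they stand 13 mm farther back than shut.
Start: joints at [-1.432, 0.053, 1.613, -0, 1.476, -0.119], TCP at [0.159, -0.604, 0.231] pointing down, gripper open.
Joint ranges: [-3.01, 3.01], [-1.01, 2.22], [0.06, 2.58], [-1.02, 4.17], [0.09, 2.62], [-3.14, 3.14]. Speed limits (rad/s): [2.57, 2.57, 3.14, 3.14, 3.14, 3.14].

### API

Orientations are given as a rotation vector (axis times angle).
In Python, from station import ctrl gives the robot as it stands.
- The arm moves only by the tool send_rows, never from a script. Its argument "rows" is a list of rows, each a list of 3 entries, a list of its own where there are three numbers: the finger opening in cm, from 0 to 8.54, then the shift along the tool's x, y, z in cm, then the turn about the tool's z in degrees. A call has 1 to 10 rows; each row shifts and turns the commanded pose from where the row before left it, along the tool's axes as they then stand; what a row does not reach is not made up. A row lasts 1/8 s, in which the tool goes at most 62.5 mm and 10.7 degrees, less where a joint would pass 70% of its speed; a pose out of reach is approached as far as the arm can. A call with a gripper value outside its range is refused whole. The fingers move at their own pace and stop on an object; "newtons" is the grip in N (left out, the last holds). Time passes only in rows, so rows that do not move let the fingers close. It gives the time, the measured TCP pose, the force, the opening and the grip force at its end, in the units of the state.
- ctrl.get_obs(): the state, without advancing time (a new reading comes with each control period).
- ctrl.get_image(name): name is "side" or "top"; returns a dict with "frame" (420x560x3 uint8, red, green, blue), "range_z" (420x560 float32, m along the optical axis (not along the pixel's ray), 0 where there is no reading), "fx", "fy", "cx", "cy" (pixels), "k1" (the pictures are not rectified: a ray, as slopes to the right and down, at radius r is drawn at 1 + k1 r^2 times it, then the intrinsics apply), "cam_to_world" (4x4, takes a point from camera to world coordinates). Camera axes: x right, y down, z forward; pixel columns grow to the right and rows downward; lengths in m; the calibration is good to about 2 mm. A picture is of the moment at which its call begins.
- ctrl.finish_job(): hands the job in; it is judged then, once.
The state is a dict: "t": time; "q": joint angles; "dq": joint speeds; "effort": joint torques, N m; "tool_pos": TCP position; "tool_rot": TCP orientation; "contact_force": force on the tool from outside, world axes, zero at the start; "wrist_torque": the same for the moment, N m; "opening": finger opening in m; "grip_force": force on a finger pad.
Only numpy, scipy, OpenCV 4.12 (cv2) and the standard library are available. Lean on these libraries where they do the work, as an engineer would, in place of code of your own. Each camera call takes 0.05 s, during which the arm holds its last target. There are 200 camera calls.

## Working session

There is one attempt and no reset: what is moved stays moved. The work goes in short steps, Python scripts to look and compute and a tool call to move; the robot and the scene stay as the last step left them, time stands still between calls to the robot, and variables do not carry over. Pictures are saved under pics/ and viewed, at most 10 in all, crops included, and the job is handed in when it is done.

Besides the shell and the picture viewer there is one more tool, called as name([rows], argument=value, ...), one row to a line, values as JSON. send_rows: Moves the arm, as the interface text tells. Its arguments: {"type":"object","properties":{"rows":{"type":"array","items":{"type":"array"}},"newtons":{"type":"number"}},"required":["rows"]}

```bash
mkdir -p pics
cat > h.py <<'E'
import numpy as np, cv2
from station import ctrl
from scipy.spatial.transform import Rotation as R
def grab(name,tag):
    d=ctrl.get_image(name); np.savez(f'pics/{tag}.npz',**d)
    cv2.imwrite(f'pics/{tag}.png',d['frame'][:,:,::-1]); return d
def load(tag): return np.load(f'pics/{tag}.npz')
def cloud(d):
    h,w=d['range_z'].shape; v,u=np.mgrid[:h,:w].astype(np.float64)
    xd=(u-d['cx'])/d['fx']; yd=(v-d['cy'])/d['fy']; x,y=xd.copy(),yd.copy()
    for _ in range(20):
        s=1+d['k1']*(x*x+y*y); x,y=xd/s,yd/s
    z=d['range_z']; P=np.stack([x*z,y*z,z],-1); T=d['cam_to_world']
    return P@T[:3,:3].T+T[:3,3]
E
python3 - <<'E'
from h import *
for n in('side','top'):
    d=grab(n,n+'0'); print(n,d['cam_to_world'].round(3).tolist(),d['fx'],d['k1'])
o=ctrl.get_obs(); print(o)
a=cv2.imread('pics/side0.png');b=cv2.imread('pics/top0.png')
E
```

```text
side [[-0.362, -0.883, 0.297, 0.123], [-0.932, 0.341, -0.122, 0.148], [0.006, -0.321, -0.947, 1.601], [0.0, 0.0, 0.0, 1.0]] 471.69963324104157 -0.12686003538598595
top [[0.024, -0.994, 0.105, 0.47], [-1.0, -0.024, 0.001, -0.061], [0.001, -0.105, -0.994, 1.29], [0.0, 0.0, 0.0, 1.0]] 416.97827035610936 -0.06392177925116069
{'t': 0.1, 'q': array([-1.43199949e+00,  5.33157279e-02,  1.61415087e+00, -2.10642481e-05,
        1.47602521e+00, -1.19020741e-01]), 'dq': array([-0.0007318 , -0.00279638, -0.00084818, -0.00029534,  0.00309079,
       -0.0001579 ]), 'effort': array([ 2.71648314e-03, -3.94906390e+01, -3.71358776e+01,  8.51169989e-05,
        3.98810473e-03, -1.26875355e-05]), 'tool_pos': array([ 0.1592597 , -0.60378033,  0.23017402]), 'tool_rot': array([-3.11364261e+00, -4.03617251e-01,  6.23941463e-05]), 'contact_force': array([-0.43864462,  0.22256982, -0.08013362]), 'wrist_torque': array([ 0.00618497, -0.01428274,  0.0354051 ]), 'grip_force': 0.0, 'opening': 0.08507060246549705}
```

View pics/side0.png

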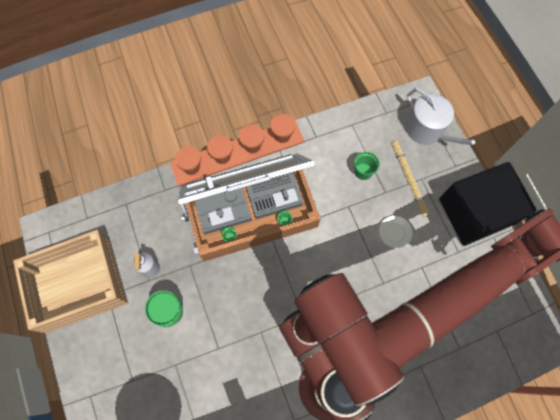

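View pics/top0.png

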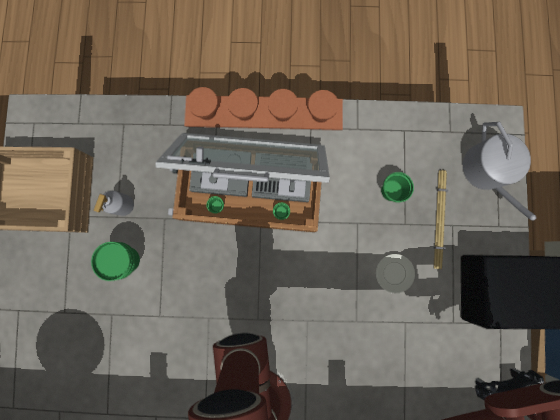

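The vent box with the slots is on the right (side ≈ (275,195), top ≈ (280,185)) and the water box is on its left. The lid is propped open over both. I'll enlarge and measure next.

Run:
```python
from h import *
a=cv2.imread('pics/side0.png')[145:260,170:330];b=cv2.imread('pics/top0.png')[120:240,150:340]
A=cv2.resize(a,None,fx=4,fy=4,interpolation=2)
cv2.imwrite('pics/ca.png',cv2.resize(a,None,fx=5,fy=5,interpolation=2));cv2.imwrite('pics/cb.png',cv2.resize(b,None,fx=4,fy=4,interpolation=2))
for t in('side0','top0'):
    P=cloud(load(t)); 
    print(t)
    q=P.reshape(-1,3); m=(q[:,2]>0.085)&(q[:,2]<0.1)&(q[:,0]>.4)&(abs(q[:,1])<.35)
    print(m.sum(),q[m][:, :2].min(0),q[m][:,:2].max(0), cv2.minAreaRect(q[m][:,:2].astype(np.float32)))
```

```text
side0
2682 [ 0.51696847 -0.22481945] [0.94241322 0.26531571] ((0.7381558418273926, 0.023957252502441406), (0.4738791882991791, 0.4218147397041321), 85.82540893554688)
top0
4175 [ 0.51974229 -0.22659252] [0.93947305 0.26777047] ((0.741956889629364, 0.023681506514549255), (0.4799107313156128, 0.42147526144981384), 86.29586791992188)
```

View pics/ca.png

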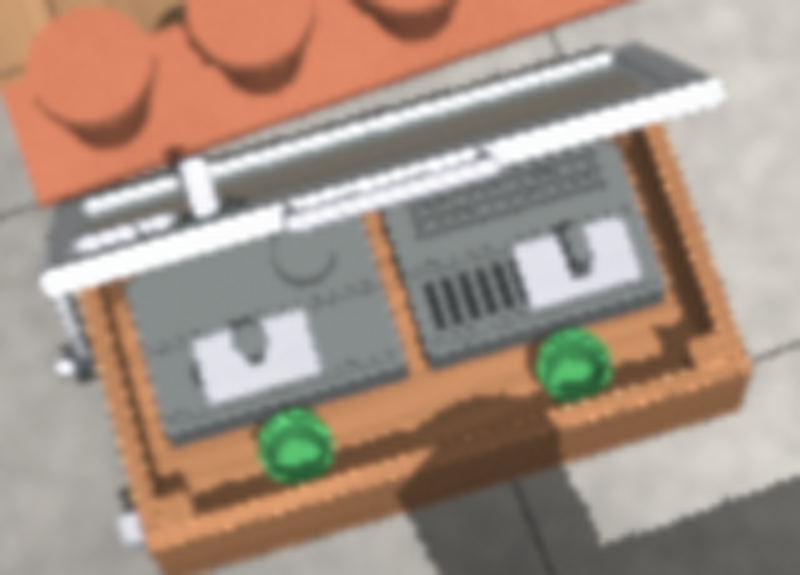

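View pics/cb.png

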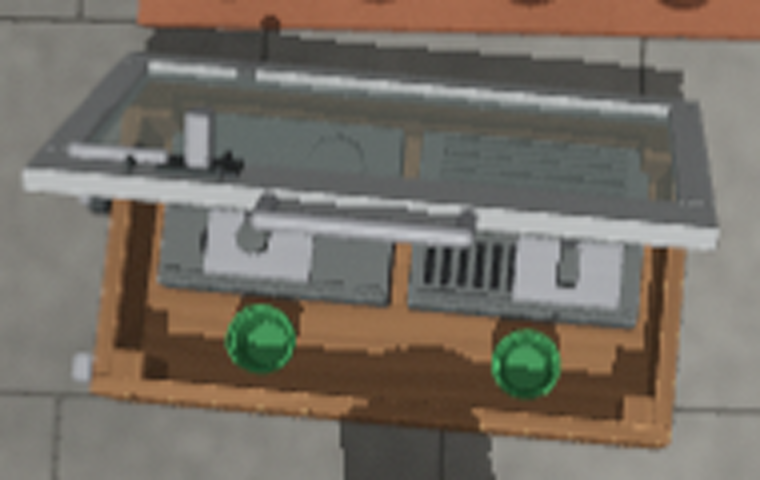

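The side crop shows the fin at full-picture pixel (285,195) and the steel shutter plate on the right half of the vent box, with the slots to its left. In the top crop the fin is at (292,186), the handle bar runs (216,174)–(268,179), and the bolt grip is near (199,155). The pots stand in front, at (215,204) and (281,211). Frame geometry is next.

Run:
```python
from h import *
S=cloud(load('side0'));T=cloud(load('top0'))
def near(P,u,v,k=1): return np.median(P[v-k:v+k+1,u-k:u+k+1].reshape(-1,3),0).round(4)
# front rim outer edge, from both: z in .085-.1, points in front
for n,P in(('s',S),('t',T)):
    q=P.reshape(-1,3); m=(abs(q[:,2]-.095)<.006)&(q[:,0]>.5)&(q[:,0]<.6)&(q[:,1]>-.25)&(q[:,1]<.3); q=q[m]
    vx,vy,x0,y0=cv2.fitLine(q[:,:2].astype(np.float32),cv2.DIST_HUBER,0,.001,.001).ravel()
    yaw=np.arctan2(-vx*np.sign(vy),abs(vy)); c,s=np.cos(yaw),np.sin(yaw)
    f=q[:,:2]@np.array([[c,-s],[s,c]]); print(n,len(q),'yaw',yaw,'fx',np.percentile(f[:,0],[1,50,99]),'fy',f[:,1].min(),f[:,1].max())
for n,P,pts in(('side',S,dict(fin=(285,195),fint=(284,191),pota=(228,234),potb=(284,218),knob=(220,212),hL=(230,187),hR=(266,176),bolt=(209,181),lidL=(180,201),lidR=(312,163))),
 ('top',T,dict(fin=(292,186),fint=(292,183),pota=(215,204),potb=(281,211),knob=(213,179),hL=(218,174),hM=(242,177),hR=(266,179),bolt=(199,150),lidL=(158,165),lidR=(327,179)))):
    for k,(u,v) in pts.items(): print(n,k,near(P,u,v))
```

```text
s 745 yaw -0.068768464 fx [0.52568041 0.53607839 0.60353369] fy -0.13317481912815293 0.29785719797195626
t 1025 yaw -0.05740471 fx [0.52821069 0.53884035 0.60177902] fy -0.13980240591789211 0.2942061653922861
side fin [ 0.6401 -0.0906  0.0893]
side fint [ 0.6557 -0.0931  0.0916]
side pota [0.6044 0.1366 0.0131]
side potb [ 0.5876 -0.0677  0.0126]
side knob [0.6641 0.1368 0.0888]
side hL [0.6354 0.0871 0.3356]
side hR [ 0.6323 -0.0232  0.3298]
side bolt [0.6852 0.1375 0.3104]
side lidL [0.6606 0.2369 0.3064]
side lidR [ 0.6335 -0.171   0.3071]
top fin [ 0.6464 -0.0945  0.09  ]
top fint [ 0.6559 -0.0944  0.0901]
top pota [0.5966 0.1399 0.0094]
top potb [ 0.5797 -0.0646  0.0112]
top knob [0.6615 0.1359 0.0899]
top hL [0.6337 0.0848 0.3368]
top hM [0.6284 0.0287 0.3364]
top hR [ 0.6252 -0.0271  0.3363]
top bolt [0.6942 0.1354 0.3167]
top lidL [0.6583 0.2354 0.3054]
top lidR [ 0.6337 -0.1718  0.3064]
```

send_rows([
  [3,[0,0,-5],3.7],
  [3,[0,0,-5],3.7],
  [3,[0,0,-5],3.7],
  [3,[0,0,-5],3.7],
  [3,[0,0,-5],3.7],
  [3,[0,0,0],0],
])

```text
t: 0.85
tool_pos: [0.1594, -0.605, 0.4873]
tool_rot: [3.131, -0.102, 0.003]
contact_force: [-0.3, 0.2, -0.4]
opening: 0.03
grip_force: 0.0
```

send_rows([
  [3,[3.5,-5,0],0],
  [3,[3.5,-5,0],0],
  [3,[3.5,-5,0],0],
  [3,[3.5,-5,0],0],
  [3,[3.5,-5,0],0],
  [3,[3.5,-5,0],0],
  [3,[3.5,-5,0],0],
  [3,[3.5,-5,0],0],
  [3,[3.5,-5,0],0],
  [3,[3.5,-5,0],0],
])

```text
t: 2.1
tool_pos: [0.5419, -0.1263, 0.4794]
tool_rot: [-3.139, 0.102, 0.004]
contact_force: [1.8, -1.0, 0.3]
opening: 0.0299
grip_force: 0.0
```

```bash
python3 -c "
from h import *
o=ctrl.get_obs();print(o['t'],o['q'].round(3),o['tool_pos'],R.from_rotvec(o['tool_rot']).as_matrix().round(3).tolist())"
```

```text
2.1 [-0.363 -0.135  1.39  -0.     1.889  1.273] [ 0.54190111 -0.12627542  0.47942353] [[0.998, -0.065, -0.002], [-0.065, -0.998, 0.001], [-0.002, -0.001, -1.0]]
```

send_rows([
  [3,[6,-0.5,0],0],
  [3,[6,-0.5,0],0],
  [3,[6,-0.5,0],0],
  [3,[6,-0.5,0],0],
  [3,[6,-0.5,0],0],
  [3,[6,-0.5,0],0],
  [3,[6,-0.5,0],0],
  [3,[6,-0.5,0],0],
  [3,[0,0,0],0],
  [3,[0,0,0],0],
])

```text
t: 3.35
tool_pos: [0.9299, -0.1115, 0.4456]
tool_rot: [3.133, -0.102, 0.092]
contact_force: [0.2, 0.5, 0.1]
opening: 0.0299
grip_force: 0.0
```

```bash
python3 -c "
from h import *
o=ctrl.get_obs();print(o['t'],o['q'].round(3),o['tool_pos'],R.from_rotvec(o['tool_rot']).as_matrix().round(3).tolist())"
```

```text
3.35 [-0.2    0.958  0.055  0.005  2.069  1.438] [ 0.92985566 -0.11151697  0.44562126] [[0.996, -0.065, 0.058], [-0.065, -0.998, -0.008], [0.059, 0.004, -0.998]]
```

send_rows([
  [3,[3,0,0],0],
  [3,[3,0,0],0],
  [3,[3,0,0],0],
  [3,[3,0,0],0],
  [3,[0,0,0],0],
  [3,[0,0,0],0],
])

```text
t: 4.1
tool_pos: [0.966, -0.1094, 0.4115]
tool_rot: [3.123, -0.102, 0.191]
contact_force: [-0.6, 0.4, -0.1]
opening: 0.0297
grip_force: 0.0
```

```bash
cat > s.py <<'E'
from h import *
o=ctrl.get_obs();print(o['t'],o['q'].round(3),o['tool_pos'].round(4),R.from_rotvec(o['tool_rot']).as_matrix().round(3).tolist(),o['contact_force'].round(1))
E
python3 s.py
```

```text
4.1 [-0.192  0.997  0.055  0.01   1.967  1.448] [ 0.966  -0.1094  0.4115] [[0.99, -0.065, 0.121], [-0.064, -0.998, -0.015], [0.122, 0.007, -0.993]] [-0.6  0.4 -0.1]
```

send_rows([
  [3,[-6,0,0],0],
  [3,[-6,0,0],0],
  [3,[-6,0,0],0],
  [3,[0,0,0],0],
  [3,[0,0,0],0],
])

```text
t: 4.72
tool_pos: [0.8346, -0.1023, 0.4019]
tool_rot: [3.123, -0.102, 0.195]
contact_force: [0.4, -0.5, 0.7]
opening: 0.0302
grip_force: 0.0
```

```bash
python3 s.py
```

```text
4.725 [-0.214  0.457  0.864  0.012  1.697  1.424] [ 0.8346 -0.1023  0.4019] [[0.99, -0.066, 0.124], [-0.064, -0.998, -0.015], [0.125, 0.007, -0.992]] [ 0.4 -0.5  0.7]
```

send_rows([
  [3,[5,0,-3],0],
  [3,[5,0,-3],0],
  [3,[5,0,-3],0],
  [3,[5,0,-3],0],
  [3,[5,0,-3],0],
  [3,[5,0,-3],0],
  [3,[5,0,-3],0],
  [3,[5,0,-3],0],
  [3,[5,0,-3],0],
  [3,[5,0,-3],0],
])

```text
t: 5.98
tool_pos: [0.9432, -0.0938, 0.5877]
tool_rot: [3.054, -0.099, 0.588]
contact_force: [-0.5, -0.1, 0.6]
opening: 0.0301
grip_force: 0.0
```

```bash
python3 s.py
```

```text
5.975 [-0.186  0.819  0.055  0.029  1.887  1.464] [ 0.9432 -0.0938  0.5877] [[0.927, -0.068, 0.37], [-0.057, -0.998, -0.041], [0.372, 0.017, -0.928]] [-0.5 -0.1  0.6]
```

send_rows([
  [3,[5,0,-2],0],
  [3,[5,0,-2],0],
  [3,[5,0,-2],0],
  [3,[5,0,-2],0],
  [3,[5,0,-2],0],
  [3,[0,0,0],0],
])

```text
t: 6.72
tool_pos: [0.9511, -0.0863, 0.6503]
tool_rot: [2.989, -0.096, 0.826]
contact_force: [-0.2, -0.2, -0.3]
opening: 0.03
grip_force: 0.0
```

```bash
python3 s.py
```

```text
6.725 [-0.179  0.767  0.055  0.039  1.78   1.474] [ 0.9511 -0.0863  0.6503] [[0.856, -0.07, 0.511], [-0.049, -0.997, -0.054], [0.514, 0.021, -0.858]] [-0.2 -0.2 -0.3]
```

send_rows([
  [3,[5,0,-2],0],
  [3,[5,0,-2],0],
  [3,[0,0,0],0],
])

```text
t: 7.1
tool_pos: [0.9485, -0.0833, 0.6816]
tool_rot: [2.958, -0.094, 0.919]
contact_force: [0.2, -0.0, 0.6]
opening: 0.03
grip_force: 0.0
```

```bash
cat > to.py <<'E'
# prints tool-axes shifts (cm) through the given world waypoints
import sys; from h import *
exec(open('s.py').read()); M=R.from_rotvec(o['tool_rot']).as_matrix(); p=o['tool_pos']
for a in sys.argv[1:]:
    w=np.array(eval(a)); d=M.T@(w-p)*100; print(a,d.round(2),'rows',np.ceil(np.linalg.norm(d)/5.5)); p=w
E
python3 to.py '(.5,-.08,.60)' '(.46,-.08,.342)' '(.536,-.080,.229)' '(.647,-.092,.063)'
```

```text
7.1 [-0.178  0.74   0.055  0.043  1.744  1.477] [ 0.9485 -0.0833  0.6816] [[0.822, -0.071, 0.565], [-0.045, -0.997, -0.059], [0.567, 0.023, -0.823]] [ 0.2 -0.   0.6]
(.5,-.08,.60) [-41.52   2.66 -18.64] rows 9.0
(.46,-.08,.342) [-17.93  -0.31  18.98] rows 5.0
(.536,-.080,.229) [-0.16 -0.8  13.59] rows 3.0
(.647,-.092,.063) [-0.24  0.03 20.  ] rows 4.0
```

send_rows([
  [3,[-4.6,0.3,-2.1],0],
  [3,[-4.6,0.3,-2.1],0],
  [3,[-4.6,0.3,-2.1],0],
  [3,[-4.6,0.3,-2.1],0],
  [3,[-4.6,0.3,-2.1],0],
  [3,[-4.6,0.3,-2.1],0],
  [3,[-4.6,0.3,-2.1],0],
  [3,[-4.6,0.3,-2.1],0],
  [3,[-4.6,0.3,-2.1],0],
  [3.6,[0,0,0],0],
])

```text
t: 8.35
tool_pos: [0.5178, -0.0811, 0.6155]
tool_rot: [2.95, -0.094, 0.929]
contact_force: [1.4, -0.2, -0.1]
opening: 0.0362
grip_force: 0.0
```

```bash
python3 to.py '(.46,-.08,.342)' '(.536,-.080,.229)' '(.647,-.092,.063)'
```

```text
8.35 [-0.381 -0.525  1.546  0.155  1.527  1.295] [ 0.5178 -0.0811  0.6155] [[0.818, -0.072, 0.571], [-0.044, -0.997, -0.063], [0.574, 0.026, -0.819]] [ 1.4 -0.2 -0.1]
(.46,-.08,.342) [-20.42  -0.41  19.08] rows 6.0
(.536,-.080,.229) [-0.27 -0.85 13.59] rows 3.0
(.647,-.092,.063) [-0.39 -0.04 20.  ] rows 4.0
```

send_rows([
  [3.6,[-4,0,3.8],0],
  [3.6,[-4,0,3.8],0],
  [3.6,[-4,0,3.8],0],
  [3.6,[-4,0,3.8],0],
  [3.6,[-4,-0.4,3.8],0],
  [3.6,[0,-0.4,4.5],0],
  [3.6,[0,-0.4,4.5],0],
  [3.6,[0,0,4.5],0],
  [3.6,[0,0,0],0],
  [3.6,[0,0,0],0],
])

```text
t: 9.6
tool_pos: [0.5408, -0.0799, 0.2303]
tool_rot: [2.957, -0.094, 0.92]
contact_force: [0.1, -0.7, 0.2]
opening: 0.0358
grip_force: 0.0
```

```bash
python3 to.py '(.591,-.086,.146)' '(.647,-.092,.063)'
python3 - <<'E'
from h import *
d=grab('side','s1'); a=d['frame'][120:270,160:360,::-1]; b=grab('top','t1')['frame'][110:260,150:350,::-1]
cv2.imwrite('pics/c1.png',cv2.resize(np.vstack([a,b]),None,fx=2,fy=2,interpolation=2)[:600])
E
```

```text
9.6 [-0.356 -0.541  2.19   0.18   0.911  1.21 ] [ 0.5408 -0.0799  0.2303] [[0.822, -0.071, 0.565], [-0.045, -0.997, -0.06], [0.568, 0.024, -0.823]] [ 0.1 -0.7  0.2]
(.591,-.086,.146) [-0.64  0.06  9.81] rows 2.0
(.647,-.092,.063) [-8.000e-02  1.000e-02  1.003e+01] rows 2.0
```

View pics/c1.png

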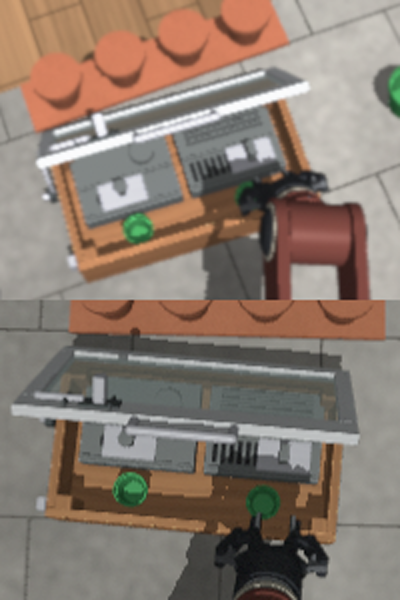

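The gripper leans in toward the vent box, with the fingertips at about (262–293,525) in the lower panel. The fin is ahead and between them at about (280,450), and the lid and pots are clear. I'll go in along the tool axis.

send_rows([
  [3.8,[-0.4,0,4],0],
  [3.8,[-0.3,0,4],0],
  [3.8,[0,0,3.5],0],
  [3.8,[0,0,2.5],0],
  [3.8,[0,0,2],0],
  [3.8,[0,0,1.5],0],
  [3.8,[0,0,1.3],0],
  [3.8,[0,0,0.7],0],
  [3.8,[0,0,0],0],
  [3.8,[0,0,0],0],
])

```text
t: 10.95
tool_pos: [0.6433, -0.0905, 0.0627]
tool_rot: [2.959, -0.094, 0.916]
contact_force: [-0.1, 0.5, -0.3]
opening: 0.0377
grip_force: 0.0
```

```bash
python3 s.py
python3 - <<'E'
from h import *
d=grab('side','s2'); a=d['frame'][150:240,210:330,::-1]; b=grab('top','t2')['frame'][140:230,220:340,::-1]
cv2.imwrite('pics/c2.png',cv2.resize(np.vstack([a,b]),None,fx=3.3,fy=3.3,interpolation=2))
E
```

```text
10.95 [-0.303 -0.017  2.077  0.235  0.501  1.159] [ 0.6433 -0.0905  0.0627] [[0.824, -0.071, 0.563], [-0.045, -0.997, -0.059], [0.565, 0.023, -0.825]] [-0.1  0.5 -0.3]
```

View pics/c2.png

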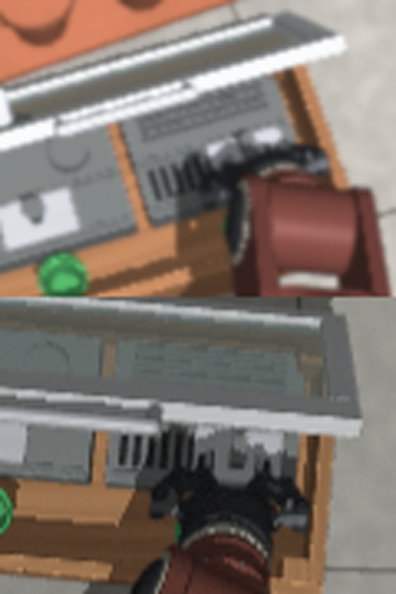

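The lower panel shows the fin at about (238,450), between the two fingers. I'll close gently on it.

send_rows([
  [1.2,[0,0,0],0],
  [1.2,[0,0,0],0],
  [1.2,[0,0,0],0],
  [1.2,[0,0,0],0],
], newtons=20)

```text
t: 11.55
tool_pos: [0.6432, -0.0906, 0.0625]
tool_rot: [2.959, -0.095, 0.915]
contact_force: [-5.4, -0.7, 5.7]
opening: 0.0131
grip_force: 21.3
```

send_rows([
  [1.2,[0,-0.8,0],0],
  [1.2,[0,-0.8,-0.03],0],
  [1.2,[0,-0.8,-0.02],0],
  [1.2,[0,-0.8,0],0],
  [1.2,[0,-0.8,-0.03],0],
  [1.2,[0,-0.8,-0.02],0],
  [1.2,[0,0,0],0],
])

```text
t: 12.42
tool_pos: [0.6463, -0.042, 0.0624]
tool_rot: [2.96, -0.094, 0.916]
contact_force: [-4.0, 2.4, 6.0]
opening: 0.0137
grip_force: 21.3
```

send_rows([
  [1.2,[0,-0.5,-0.01],0],
  [1.2,[0,-0.5,-0.01],0],
  [1.2,[0,0,0],0],
  [1.2,[0,0,0],0],
])

```text
t: 12.92
tool_pos: [0.647, -0.0325, 0.0624]
tool_rot: [2.959, -0.095, 0.916]
contact_force: [-4.0, 0.1, 5.7]
opening: 0.0133
grip_force: 21.3
```

send_rows([
  [1.2,[0,-0.5,-0.01],0],
  [1.2,[0,-0.3,-0.01],0],
  [1.2,[0,0,0],0],
])

```text
t: 13.3
tool_pos: [0.6475, -0.0246, 0.0625]
tool_rot: [2.959, -0.095, 0.916]
contact_force: [-4.2, -0.1, 5.0]
opening: 0.0136
grip_force: 21.3
```

send_rows([
  [1.2,[0,-0.3,-0.01],0],
  [1.2,[0,0,0],0],
])

```text
t: 13.55
tool_pos: [0.6477, -0.0217, 0.0625]
tool_rot: [2.959, -0.095, 0.916]
contact_force: [-3.4, -1.1, 6.1]
opening: 0.0135
grip_force: 21.2
```

send_rows([
  [1.2,[0,-0.3,-0.01],0],
  [1.2,[0,0,0],0],
])

```text
t: 13.8
tool_pos: [0.6478, -0.0212, 0.0625]
tool_rot: [2.955, -0.095, 0.915]
contact_force: [-6.9, -12.6, 5.4]
opening: 0.0135
grip_force: 21.8
```

The force along y jumped to −12.6 N after about 69 mm of travel, so the shutter is at its end stop. I'll release and back out along the tool axis.

send_rows([
  [3.4,[0,0,0],0],
  [3.4,[0,0,0],0],
  [3.4,[0,0.1,-1],0],
  [3.4,[0,0,-2],0],
  [3.4,[0,0,-4],0],
  [3.4,[0,0,-5],0],
  [3.4,[0,0,-5],0],
  [3.4,[0,0,-5],0],
  [3.4,[0,0,0],0],
])

```text
t: 14.92
tool_pos: [0.5243, -0.0065, 0.2501]
tool_rot: [2.953, -0.093, 0.931]
contact_force: [0.4, 0.7, 0.2]
opening: 0.0337
grip_force: 0.0
```

```bash
python3 to.py '(.50,.037,.40)' '(.550,.037,.444)' '(.635,.028,.320)'
python3 - <<'E'
from h import *
P=cloud(grab('side','s3')); T=cloud(grab('top','t3'))
def top(P,x0,x1,y0,y1,z0,z1):
    m=(P[...,0]>x0)&(P[...,0]<x1)&(P[...,1]>y0)&(P[...,1]<y1)&(P[...,2]>z0)&(P[...,2]<z1); q=P[m]; return len(q),q.mean(0).round(4) if len(q) else None
for n,Q in(('s',P),('t',T)):
    print(n,'fin',top(Q,.625,.675,-.11,.03,.082,.1),'bar',top(Q,.60,.65,-.03,.09,.325,.345),'knob',top(Q,.63,.68,.1,.17,.08,.1))
for t in('side0','top0'): print('knob0',top(cloud(load(t)),.63,.68,.1,.17,.08,.1),'fin0',top(cloud(load(t)),.625,.675,-.12,.03,.082,.1))
a=load('s3')['frame'][140:260,170:330,::-1]
cv2.imwrite('pics/c3.png',cv2.resize(a,None,fx=4,fy=4,interpolation=2))
E
```

```text
14.925 [-0.177 -0.631  2.214  0.051  0.948  1.44 ] [ 0.5243 -0.0065  0.2501] [[0.818, -0.07, 0.571], [-0.044, -0.997, -0.06], [0.574, 0.024, -0.819]] [0.4 0.7 0.2]
(.50,.037,.40) [  6.42  -3.81 -13.92] rows 3.0
(.550,.037,.444) [ 6.61 -0.25 -0.75] rows 2.0
(.635,.028,.320) [-1.300e-01  1.000e-02  1.506e+01] rows 3.0
s fin (30, array([ 0.6511, -0.022 ,  0.0895])) bar (172, array([0.6282, 0.0304, 0.3354])) knob (39, array([0.6614, 0.1397, 0.0892]))
t fin (39, array([ 0.6513, -0.0233,  0.0883])) bar (274, array([0.6301, 0.0292, 0.3352])) knob (46, array([0.662 , 0.1382, 0.0894]))
knob0 (40, array([0.6613, 0.1393, 0.089 ])) fin0 (33, array([ 0.6461, -0.0929,  0.0893]))
knob0 (46, array([0.6621, 0.1383, 0.0889])) fin0 (46, array([ 0.6476, -0.0944,  0.0891]))
```

View pics/c3.png

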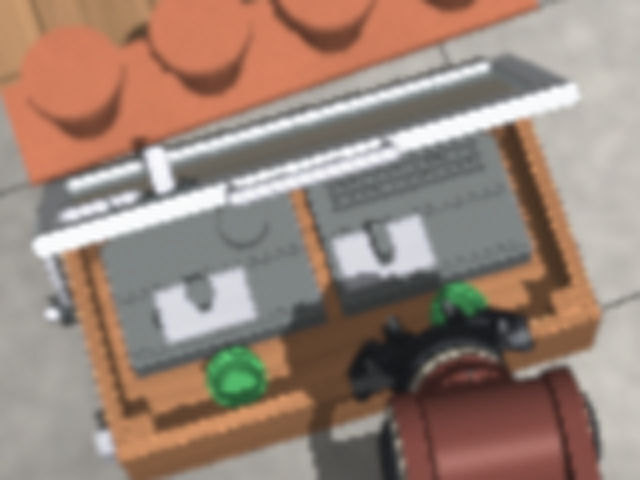

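The shutter now covers all the slots, with the fin at about (380,240). The knob is unmoved and the lid is still propped. Next I'll go to the handle with the tool turned 90° to grip the bar.

send_rows([
  [3.4,[0,0,-4],0],
  [3.4,[2,-1,-4],0],
  [3.4,[2,-1,-4],0],
  [3.4,[2,-1,-2],0],
  [3.4,[2,-1,-0.5],0],
  [3.4,[2,0,0],0],
  [3.4,[2,0,0],0],
  [3.4,[1,0,0],0],
  [3.4,[0,0,0],-9],
  [3.4,[0,0,0],-9],
])

```text
t: 16.27
tool_pos: [0.5521, 0.0358, 0.4332]
tool_rot: [2.857, 0.367, 0.862]
contact_force: [-0.1, 0.7, -0.2]
opening: 0.0341
grip_force: 0.0
```

send_rows([
  [3.4,[0,0,0],-9],
  [3.4,[0,0,0],-9],
  [3.4,[0,0,0],-9],
  [3.4,[0,0,0],-9],
  [3.4,[0,0,0],-9],
  [3.4,[0,0,0],-9],
  [3.4,[0,0,0],-9],
  [3.4,[0,0,0],-9],
  [3.4,[0,0,0],0],
  [3.4,[0,0,0],0],
])

```text
t: 17.52
tool_pos: [0.552, 0.0357, 0.4344]
tool_rot: [1.926, 1.803, 0.534]
contact_force: [-1.2, -0.6, -0.4]
opening: 0.0342
grip_force: 0.0
```

```bash
python3 to.py '(.552,.038,.444)' '(.636,.029,.320)'
```

```text
17.525 [-0.056 -0.549  1.861 -0.028  1.231  0.011] [0.552  0.0357 0.4344] [[0.072, 0.825, 0.561], [0.997, -0.048, -0.058], [-0.021, 0.563, -0.826]] [-1.2 -0.6 -0.4]
(.552,.038,.444) [ 0.2   0.53 -0.81] rows 1.0
(.636,.029,.320) [-2.0e-02 -1.0e-02  1.5e+01] rows 3.0
```

send_rows([
  [3.4,[0.2,0.5,1.5],0],
  [3.4,[0,0,3],0],
  [3.4,[0,0,3],0],
  [3.4,[0,0,2.5],0],
  [3.4,[0,0,2],0],
  [3.4,[0,0,1.2],0],
  [3.4,[0,0,0.9],0],
  [3.4,[0,0,0],0],
  [3.4,[0,0,0],0],
])

```text
t: 18.65
tool_pos: [0.6357, 0.0293, 0.3229]
tool_rot: [1.922, 1.803, 0.536]
contact_force: [0.3, -0.5, 0.7]
opening: 0.0334
grip_force: 0.0
```

```bash
python3 to.py '(.636,.029,.320)'
python3 - <<'E'
from h import *
d=grab('side','s4'); a=d['frame'][140:240,180:320,::-1]; b=grab('top','t4')['frame'][120:220,180:320,::-1]
cv2.imwrite('pics/c4.png',cv2.resize(np.vstack([a,b]),None,fx=3,fy=3,interpolation=2))
E
```

```text
18.65 [-0.06  -0.325  1.885 -0.03   0.981  0.013] [0.6357 0.0293 0.3229] [[0.071, 0.823, 0.563], [0.997, -0.046, -0.059], [-0.023, 0.566, -0.824]] [ 0.3 -0.5  0.7]
(.636,.029,.320) [-0.02 -0.14  0.26] rows 1.0
```

View pics/c4.png

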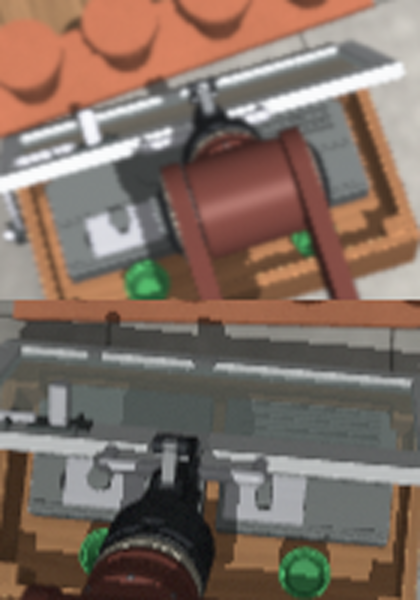

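The fingers straddle the bar near its middle, at about (170,460) in the lower panel. I'll close on it.

send_rows([
  [3.4,[0,-0.15,0.2],0],
  [1,[0,0,0],0],
  [1,[0,0,0],0],
  [1,[0,0,0],0],
  [1,[0,0,0],0],
  [1,[0,0,0],0],
], newtons=20)

```text
t: 19.5
tool_pos: [0.6356, 0.0292, 0.3197]
tool_rot: [1.923, 1.804, 0.535]
contact_force: [-0.0, -0.4, 2.0]
opening: 0.0111
grip_force: 19.6
```

```bash
cat > arc.py <<'E'
import sys; from h import *
o=ctrl.get_obs(); M=R.from_rotvec(o['tool_rot']).as_matrix(); p=o['tool_pos']
y=-.065; ex=np.array([np.cos(y),np.sin(y),0]); ez=np.array([0,0,1.]); H,r=.7685,.2751
a=1.0205; b0=np.array([.629,.030,.3295]); t0=np.array([.6356,.0292,.3197])
off=float(sys.argv[1]); n=int(sys.argv[2]); end=float(sys.argv[3])
prev=p
for k in np.linspace(off,end,n+1)[1:]:
    f=lambda g:-r*np.cos(g)*ex+r*np.sin(g)*ez
    t=t0+f(k)-f(a); d=M.T@(t-prev)*100; print(k.round(3),d.round(2)); prev=t
E
python3 arc.py 1.0205 20 0.0254
```

```text
0.971 [ 0.01 -1.37 -0.03]
0.921 [ 0.01 -1.37  0.03]
0.871 [ 0.01 -1.36  0.1 ]
0.821 [ 0.01 -1.36  0.17]
0.772 [ 0.02 -1.35  0.24]
0.722 [ 0.02 -1.33  0.3 ]
0.672 [ 0.02 -1.32  0.37]
0.622 [ 0.02 -1.3   0.43]
0.573 [ 0.02 -1.27  0.5 ]
0.523 [ 0.02 -1.25  0.56]
0.473 [ 0.02 -1.22  0.62]
0.423 [ 0.02 -1.19  0.68]
0.374 [ 0.03 -1.15  0.74]
0.324 [ 0.03 -1.11  0.8 ]
0.274 [ 0.03 -1.07  0.85]
0.224 [ 0.03 -1.03  0.9 ]
0.175 [ 0.03 -0.98  0.95]
0.125 [ 0.03 -0.93  1.  ]
0.075 [ 0.03 -0.88  1.05]
0.025 [ 0.03 -0.83  1.09]
```

send_rows([
  [1,[0,-1.4,0],0],
  [1,[0,-1.35,0],0],
  [1,[0,-1.35,0.1],0],
  [1,[0,-1.35,0.2],0],
  [1,[0,-1.35,0.2],0],
  [1,[0,-1.35,0.3],0],
  [1,[0,0,0],0],
])

```text
t: 20.38
tool_pos: [0.5701, 0.0332, 0.2637]
tool_rot: [1.928, 1.809, 0.53]
contact_force: [-9.0, 4.6, 3.8]
opening: 0.0109
grip_force: 22.1
```

```bash
python3 arc.py .722 14 0.0254; python3 s.py
```

```text
0.672 [ 0.04 -0.88  0.27]
0.622 [ 0.02 -1.29  0.44]
0.573 [ 0.02 -1.27  0.51]
0.523 [ 0.02 -1.24  0.57]
0.473 [ 0.02 -1.21  0.63]
0.423 [ 0.02 -1.18  0.69]
0.374 [ 0.02 -1.15  0.75]
0.324 [ 0.03 -1.11  0.8 ]
0.274 [ 0.03 -1.07  0.86]
0.224 [ 0.03 -1.02  0.91]
0.175 [ 0.03 -0.97  0.96]
0.125 [ 0.03 -0.93  1.01]
0.075 [ 0.03 -0.87  1.05]
0.025 [ 0.03 -0.82  1.09]
20.375 [-0.061 -0.473  2.087 -0.029  0.934  0.013] [0.5701 0.0332 0.2637] [[0.07, 0.828, 0.556], [0.997, -0.046, -0.057], [-0.022, 0.559, -0.829]] [-9.   4.6  3.8]
```

send_rows([
  [1,[0,-0.9,0.3],0],
  [1,[0,-1.3,0.4],0],
  [1,[0,-1.25,0.5],0],
  [1,[0,-1.25,0.6],0],
  [1,[0,-1.2,0.6],0],
  [1,[0,-1.2,0.7],0],
  [1,[0,0,0],0],
])

```text
t: 21.25
tool_pos: [0.5287, 0.0357, 0.1962]
tool_rot: [1.93, 1.81, 0.532]
contact_force: [-0.3, 10.2, -2.5]
opening: 0.0109
grip_force: 21.8
```

```bash
python3 arc.py .423 8 0.0254; python3 s.py
```

```text
0.373 [ 0.07 -1.03  0.59]
0.324 [ 0.02 -1.1   0.81]
0.274 [ 0.02 -1.06  0.86]
0.224 [ 0.02 -1.02  0.91]
0.174 [ 0.02 -0.97  0.96]
0.125 [ 0.02 -0.92  1.01]
0.075 [ 0.03 -0.87  1.05]
0.025 [ 0.03 -0.82  1.09]
21.25 [-0.063 -0.55   2.25  -0.026  0.85   0.012] [0.5287 0.0357 0.1962] [[0.069, 0.828, 0.556], [0.997, -0.047, -0.054], [-0.019, 0.558, -0.83]] [-0.3 10.2 -2.5]
```

send_rows([
  [1,[0.1,-1,0.6],0],
  [1,[0.05,-1.1,0.8],0],
  [1,[0,-1.05,0.85],0],
  [1,[0,-1,0.9],0],
  [1,[0,-0.95,0.95],0],
  [1,[0,0,0],0],
])

```text
t: 22.0
tool_pos: [0.5098, 0.0367, 0.1333]
tool_rot: [1.929, 1.809, 0.532]
contact_force: [9.1, 8.4, -8.4]
opening: 0.0112
grip_force: 21.4
```

```bash
python3 arc.py .174 5 0.0254; python3 s.py
```

```text
0.144 [ 0.09 -0.67  0.57]
0.115 [ 0.02 -0.54  0.61]
0.085 [ 0.02 -0.52  0.63]
0.055 [ 0.02 -0.5   0.64]
0.025 [ 0.02 -0.48  0.66]
22.0 [-0.062 -0.539  2.352 -0.031  0.736  0.018] [0.5098 0.0367 0.1333] [[0.07, 0.828, 0.556], [0.997, -0.047, -0.055], [-0.02, 0.559, -0.829]] [ 9.1  8.4 -8.4]
```

send_rows([
  [1,[0.1,-0.5,0.6],0],
  [1,[0.05,-0.5,0.6],0],
  [1,[0,-0.5,0.6],0],
  [1,[0,-0.5,0.65],0],
  [1,[0,0,0],0],
])

```text
t: 22.62
tool_pos: [0.5061, 0.0369, 0.1011]
tool_rot: [1.93, 1.811, 0.527]
contact_force: [3.3, 5.9, -6.9]
opening: 0.0106
grip_force: 22.1
```

```bash
python3 arc.py .055 1 0.0254; python3 s.py
```

```text
0.025 [ 0.09 -0.61  0.66]
22.625 [-0.061 -0.496  2.381 -0.038  0.667  0.026] [0.5061 0.0369 0.1011] [[0.07, 0.83, 0.554], [0.997, -0.046, -0.057], [-0.022, 0.556, -0.831]] [ 3.3  5.9 -6.9]
```

send_rows([
  [1,[0.05,-0.3,0.35],0],
  [1,[0,-0.3,0.35],0],
  [1,[0,-0.1,0.15],0],
  [1,[0,0,0],0],
  [1,[0,0,0],0],
])

```text
t: 23.25
tool_pos: [0.5058, 0.0369, 0.0915]
tool_rot: [1.929, 1.81, 0.527]
contact_force: [-4.0, 3.3, -3.8]
opening: 0.0111
grip_force: 22.8
```

Run:
```python
from h import *
exec(open('s.py').read())
P=cloud(grab('side','s5')); T=cloud(grab('top','t5'))
for Q in(P,T):
    # heights of lid rails & bar either side of the gripper
    for nm,(x0,x1,y0,y1) in dict(bar=(.46,.52,-.04,.10),railR=(.52,.56,-.13,-.06),railL=(.54,.57,.19,.23),block=(.52,.6,.1,.18)).items():
        m=(Q[...,0]>x0)&(Q[...,0]<x1)&(Q[...,1]>y0)&(Q[...,1]<y1)&(Q[...,2]>.085)&(Q[...,2]<.16); q=Q[m]
        if len(q): print(nm,len(q),q.mean(0).round(4),np.percentile(q[:,2],[10,50,90]).round(4))
    m=(Q[...,0]>.5)&(Q[...,0]<.62)&(Q[...,1]>.08)&(Q[...,1]<.2)&(Q[...,2]>.138)&(Q[...,2]<.155);q=Q[m]
    if len(q): print('blocktop',len(q),q.mean(0).round(4),q.min(0).round(4),q.max(0).round(4))
```

```text
23.25 [-0.06  -0.479  2.389 -0.041  0.642  0.028] [0.5058 0.0369 0.0915] [[0.07, 0.829, 0.555], [0.997, -0.046, -0.058], [-0.023, 0.557, -0.83]] [-4.   3.3 -3.8]
bar 141 [0.4984 0.0324 0.1121] [0.105  0.1095 0.1164]
railR 232 [ 0.5394 -0.0948  0.1112] [0.1071 0.111  0.116 ]
railL 109 [0.5541 0.21   0.1142] [0.1084 0.1133 0.1212]
block 500 [0.5626 0.1393 0.1125] [0.1037 0.1103 0.12  ]
blocktop 28 [0.5549 0.1465 0.1475] [0.5458 0.1398 0.1394] [0.5659 0.1531 0.1538]
bar 229 [0.4988 0.0303 0.1155] [0.1058 0.1099 0.1462]
railR 342 [ 0.5395 -0.0946  0.1109] [0.1077 0.1108 0.1143]
railL 141 [0.555  0.2106 0.1136] [0.1087 0.1119 0.1213]
block 655 [0.5653 0.1386 0.1122] [0.1041 0.1097 0.1202]
blocktop 36 [0.5572 0.1447 0.1482] [0.5485 0.1382 0.1395] [0.5654 0.1528 0.1529]
```

send_rows([
  [1,[0,-0.15,0.2],0],
  [1,[0,-0.1,0.15],0],
  [1,[0,0,0],0],
  [1,[0,0,0],0],
])

```text
t: 23.85
tool_pos: [0.5059, 0.0369, 0.0884]
tool_rot: [1.929, 1.81, 0.527]
contact_force: [-13.1, 4.7, 7.7]
opening: 0.0115
grip_force: 24.2
```

The lid is shut. The force reads 7.7 N upward, and the rail top measured 111 mm, within the calibration error. I'll release and retreat.

send_rows([
  [2.6,[0,0,0],0],
  [2.6,[0,0,0],0],
  [2.6,[0,0,-1.5],0],
  [2.6,[0,0,-3],0],
  [2.6,[0,0,-4],0],
  [2.6,[0,0,-4],0],
  [2.6,[0,0,-4],9],
  [3.4,[0,0,0],9],
  [3.4,[0,0,0],9],
  [3.4,[0,0,0],9],
])

```text
t: 25.1
tool_pos: [0.4163, 0.0458, 0.2276]
tool_rot: [2.483, 1.159, 0.727]
contact_force: [0.4, 0.3, -0.3]
opening: 0.0342
grip_force: 0.0
```

send_rows([
  [3.4,[0,0,0],9],
  [3.4,[0,0,0],9],
  [3.4,[0,0,0],9],
  [3.4,[0,0,0],9],
  [3.4,[0,0,0],9],
  [3.4,[0,0,0],9],
  [3.4,[0,0,0],0],
  [3.4,[0,0,0],0],
])

```text
t: 26.1
tool_pos: [0.4164, 0.046, 0.2276]
tool_rot: [2.959, -0.091, 0.914]
contact_force: [-0.9, -0.3, -0.5]
opening: 0.034
grip_force: 0.0
```

```bash
python3 to.py '(.491,.1525,.231)' '(.558,.1455,.131)'
python3 - <<'E'
from h import *
for n in('side','top'):
    Q=cloud(grab(n,n+'6'))
    m=(Q[...,0]>.5)&(Q[...,0]<.62)&(Q[...,1]>.08)&(Q[...,1]<.2)&(Q[...,2]>.138)&(Q[...,2]<.155);q=Q[m]
    print('blocktop',len(q),q.mean(0).round(4),q.min(0).round(4),q.max(0).round(4))
    for y0 in (-.12,.0,.2):
        m=(Q[...,0]>.53)&(Q[...,0]<.545)&(abs(Q[...,1]-y0)<.02);print(y0,np.median(Q[m][:,2]))
v,u=np.where(m*0+((Q[...,0]>.46)&(Q[...,0]<.6)&(Q[...,1]>.02)&(Q[...,1]<.27)&(Q[...,2]>.09)&(Q[...,2]<.16)))
f=load('top6')['frame'][v.min():v.max(),u.min():u.max(),::-1]; print(v.min(),u.min(),f.shape)
cv2.imwrite('pics/c6.png',cv2.resize(f,None,fx=5,fy=5,interpolation=2))
E
```

```text
26.1 [-0.045 -1.01   2.436 -0.037  1.117  1.593] [0.4164 0.046  0.2276] [[0.824, -0.069, 0.562], [-0.044, -0.997, -0.059], [0.564, 0.024, -0.825]] [-0.9 -0.3 -0.5]
(.491,.1525,.231) [  5.88 -11.13   3.29] rows 3.0
(.558,.1455,.131) [-9.000e-02 -1.000e-02  1.206e+01] rows 3.0
blocktop 28 [0.5543 0.1462 0.1467] [0.5449 0.1397 0.1388] [0.565  0.1531 0.1518]
-0.12 0.10971697285668536
0.0 0.10844027126501876
0.2 0.046032547629095255
blocktop 38 [0.5571 0.1447 0.146 ] [0.5466 0.1381 0.1383] [0.5659 0.1512 0.1524]
-0.12 0.1080805701016061
0.0 0.10887080924815673
0.2 0.0037159051646356023
199 168 (40, 83, 3)
```

View pics/c6.png

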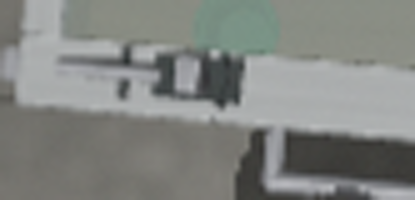

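The rail reads 109 mm, so the lid is shut. The bolt block stands at about (185,75) in the crop, with its rod and guide to the left. I'll approach and straddle it.

send_rows([
  [3.4,[2,-3.7,1],0],
  [3.4,[2,-3.7,1],0],
  [3.4,[1.9,-3.7,1.3],0],
  [3.4,[0,0,0],0],
  [3.4,[0,0,4],0],
  [3.4,[0,0,3],0],
  [3.4,[0,0,2],0],
  [3.4,[0,0,1],0],
  [3.4,[0,0,0],0],
  [3.4,[0,0,0],0],
])

```text
t: 27.45
tool_pos: [0.5479, 0.1464, 0.15]
tool_rot: [2.959, -0.094, 0.917]
contact_force: [-0.2, 0.6, 0.2]
opening: 0.0338
grip_force: 0.0
```

```bash
python3 to.py '(.559,.1455,.131)'
```

```text
27.45 [ 0.218 -0.345  2.193 -0.27   0.734  2.002] [0.5479 0.1464 0.15  ] [[0.823, -0.071, 0.563], [-0.046, -0.997, -0.058], [0.566, 0.022, -0.824]] [-0.2  0.6  0.2]
(.559,.1455,.131) [-0.16 -0.03  2.2 ] rows 1.0
```

send_rows([
  [3.4,[-0.1,0,1],0],
  [3.4,[0,0,0.8],0],
  [3.4,[0,0,0.4],0],
  [3.4,[0,0,0],0],
  [1.2,[0,0,0],0],
  [1.2,[0,0,0],0],
  [1.2,[0,0,0],0],
  [1.2,[0,0,0],0],
])

```text
t: 28.45
tool_pos: [0.5592, 0.1453, 0.1302]
tool_rot: [2.96, -0.095, 0.915]
contact_force: [-0.8, 0.5, 0.6]
opening: 0.0133
grip_force: 21.9
```

Gripped at 13.3 mm, which matches the block. I'll slide left.

send_rows([
  [1.2,[0,-0.5,-0.01],0],
  [1.2,[0,-0.5,-0.01],0],
  [1.2,[0,-0.5,-0.01],0],
  [1.2,[0,-0.5,-0.01],0],
  [1.2,[0,-0.5,-0.01],0],
  [1.2,[0,-0.3,-0.01],0],
  [1.2,[0,0,0],0],
])

```text
t: 29.32
tool_pos: [0.561, 0.1738, 0.1301]
tool_rot: [2.96, -0.094, 0.916]
contact_force: [-0.9, 1.1, 1.6]
opening: 0.0136
grip_force: 22.0
```

send_rows([
  [1.2,[0,-0.3,-0.01],0],
  [1.2,[0,0,0],0],
])

```text
t: 29.58
tool_pos: [0.5612, 0.1763, 0.1302]
tool_rot: [2.96, -0.094, 0.915]
contact_force: [0.3, -0.4, 1.9]
opening: 0.0132
grip_force: 21.9
```

send_rows([
  [1.2,[0,-0.3,-0.01],0],
  [1.2,[0,0,0],0],
])

```text
t: 29.82
tool_pos: [0.5613, 0.1793, 0.1301]
tool_rot: [2.96, -0.094, 0.915]
contact_force: [0.2, -1.4, 1.5]
opening: 0.0137
grip_force: 21.8
```

send_rows([
  [1.2,[0,-0.3,-0.01],0],
  [1.2,[0,0,0],0],
])

```text
t: 30.08
tool_pos: [0.5614, 0.18, 0.1301]
tool_rot: [2.955, -0.094, 0.911]
contact_force: [-0.0, -12.1, 4.8]
opening: 0.0133
grip_force: 22.6
```

send_rows([
  [1.2,[0,-0.2,0],0],
  [1.2,[0,0,0],0],
])

```text
t: 30.32
tool_pos: [0.5614, 0.1802, 0.1301]
tool_rot: [2.952, -0.094, 0.909]
contact_force: [-2.5, -18.0, 7.3]
opening: 0.0136
grip_force: 23.3
```

The bolt hit its end stop at −18 N after 35 mm of travel. I'll release, withdraw and check.

send_rows([
  [3.4,[0,0.1,0],0],
  [3.4,[0,0,0],0],
  [3.4,[0,0,0],0],
  [3.4,[0,0,-2],0],
  [3.4,[0,0,-4],0],
  [3.4,[0,0,-4],0],
  [3.4,[0,0,-4],0],
  [3.4,[0,0,0],0],
  [3.4,[0,0,0],0],
])

```text
t: 31.45
tool_pos: [0.4823, 0.1915, 0.2444]
tool_rot: [2.96, -0.093, 0.912]
contact_force: [-0.8, -0.3, -0.3]
opening: 0.0344
grip_force: 0.0
```

Run:
```python
from h import *
exec(open('s.py').read())
for n in('side','top'):
    Q=cloud(grab(n,n+'7'))
    m=(Q[...,0]>.5)&(Q[...,0]<.62)&(Q[...,1]>.1)&(Q[...,1]<.25)&(Q[...,2]>.138)&(Q[...,2]<.155);q=Q[m]
    print('blocktop',len(q),q.mean(0).round(4) if len(q) else 0)
    for y0 in (-.12,.0):
        m=(Q[...,0]>.53)&(Q[...,0]<.545)&(abs(Q[...,1]-y0)<.02);print(y0,np.median(Q[m][:,2]))
```

```text
31.45 [ 0.375 -0.558  2.176 -0.314  1.001  2.108] [0.4823 0.1915 0.2444] [[0.825, -0.07, 0.561], [-0.045, -0.997, -0.058], [0.563, 0.023, -0.826]] [-0.8 -0.3 -0.3]
blocktop 26 [0.5576 0.1797 0.1468]
-0.12 0.1088870798249697
0.0 0.11005185121385952
blocktop 36 [0.5592 0.1783 0.1466]
-0.12 0.10844875961612888
0.0 0.10865012755913761
```

View pics/top7.png

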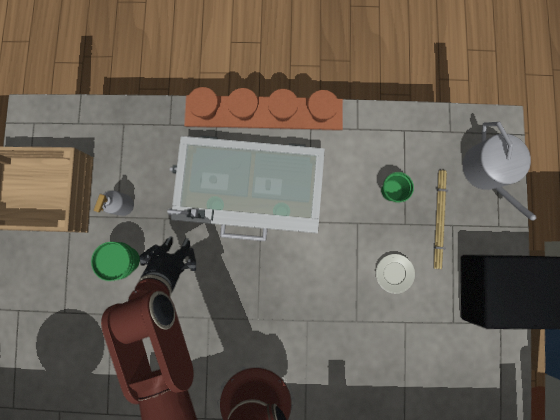

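The picture shows the lid flat (180–322, 137–230), the bolt at the left in its keeper near (185,213), and every bystander in its place. The gripper is clear, so I'm handing in.

```bash
python3 -c "
from station import ctrl
print(ctrl.finish_job())"
```

```text
the job is handed in; nothing more can be done
None
```

I slid the vent shutter left to its end stop with the lid still propped, lowered the lid shut, then slid the bolt left to its end stop; the bystanders and the filler slide showed no movement, and I handed the job in at about 31.5 s (no verdict was returned).

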